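# Shut and lock the clear tool cube

### The job

Lock the brass weight away in the clear cube: push its flip-top down until it is fully shut, then push the blue key all the way in, and then the orange key all the way in, using closed fingers. Do not push the red key in, do not open the flip-top wider, and pick nothing up: the weight and the other loose things must stay where they are.

Things in the scene. Friction and masses are not known exactly. Their poses are not given: they have to be found in the camera images.
- dock: Grey base plate (220 x 250 x 12 mm), fixed to the cart, with the clear open-topped acrylic cube (104 x 104 mm, walls 4 mm, rim 90 mm above the cart) fixed on it. Origin: on the cart's surface under the cube's centre. Its -x side carries the three keys and looks roughly to the robot, its z is up; its x and y give the directions of the cube's sides.
- fliptop_hinge (a point): Middle of the flip-top's hinge line, fixed on the cube's +x rim (dock frame), 55 mm from the cube's centre and 92 mm above the cart; the hinge line runs along the dock's y.
- fliptop (a joint): Flip-top's angle in rad: 0 fully shut and level, grows as its free edge (the edge on the dock's -x side) rises; it starts part-open at 0.45 to 0.85. The flip-top is a clear plate 108 mm wide with a white rim band, reaching 111 mm from the hinge line to its free edge; its outer face lies 4 mm above the hinge line when shut. A stiff hinge keeps it where it is left; about 1 to 3 N straight down on its outer face near the free edge swings it down, and the stop at 0 is firm.
- fliptop_edge (a point): Middle of the outer face's white strip at the flip-top's free edge, 106 mm from the hinge line.
- blue_top (a point): Centre of the top of the blue key: an upright round key 30 mm across, in a black block 44 x 50 mm and 36 mm high with a flat steel ring 3 mm high on it. The key's top is 68 mm above the cart when out and 56 mm when fully in, still 5 mm proud of the ring. The three keys stand in a row along the dock's y, 64 mm apart, about 115 mm to the dock's -x side of the cube's centre; which colour is where varies.
- key_blue (a joint): How far the blue key is pushed in, m: 0 out, 0.012 fully in (firm stop). It moves straight down at about 3 to 4 N and stays where it is left.
- orange_top (a point): Centre of the top of the orange key, same make as the blue one.
- key_orange (a joint): How far the orange key is pushed in, m: 0 out, 0.012 fully in. It moves at about 3 to 4 N and stays where it is left.
- red_top (a point): Centre of the top of the red key, same shape; this one is the release key and springs back.
- key_red (a joint): How far the red key is pushed in, m: 0 out, 0.012 fully in; it springs back at 1 to 5 N.
- cube_floor (a point): Centre of the cube's inner floor, 16 mm above the cart; its axes are the dock's.
- weight_center (a point): Centre (half-way up) of the brass weight, 32 mm across and 46 mm high, standing loose in the cube.
- bitjar: Loose small clear jar with a green cap, 30 mm across and 45 mm high, standing on the plate on the cube's +y side. Origin: centre of its underside.
- spool: Loose yellow spool, 34 mm across and 26 mm high, standing on the plate on the cube's -y side. Origin: centre of its underside.
- plier0: Small steel pliers with red handles, loose, standing head down in the slotted grey rack (70 x 170 x 60 mm, fixed) on the robot's right; the handles end 156 mm above the cart. Origin: centre of its underside.
- plier1: As plier0, with blue handles.
- plier2: As plier0, with black handles.
- grabber: Press-button grabber tool, 340 mm long, 24 mm high, lying loose on the robot's left roughly along x, its red button towards the robot. Origin: on the cart under its middle.
- tray: Blue silicone tray, 100 x 170 x 24 mm, loose, behind the cube as the robot sees it. Origin: centre of its underside.

How it is judged:
On the way, in this order (a step that is already met when the one before it is completed fails the run):
1. the flip-top is shut, both keys still out (value of joint fliptop below 0.05 rad and value of joint each of key_blue, key_orange below 0.004 m), for 0.2 s.
2. the blue key is fully in, the orange one still out (value of joint key_blue above 0.0095 m and value of joint key_orange below 0.004 m and value of joint fliptop below 0.05 rad), for 0.2 s.
3. the orange key is fully in (value of joint each of key_orange, key_blue above 0.0095 m and value of joint fliptop below 0.05 rad), for 0.2 s.
At the end, for the whole second after the job is handed in: The flip-top is shut (within 0.05 rad), the blue and the orange key are in (at least 9.5 of their 12 mm), the red key is out (within 3 mm), and the weight stands in the cube (all of step 3 and value of joint key_red below 0.003 m and x of weight_center in the frame of cube_floor between -0.05 and 0.05 m and y of weight_center in the frame of cube_floor between -0.05 and 0.05 m and height (world z) of weight_center below 0.06 m); the robot touches nothing.
It fails at once if a key is pushed in (over 4 mm) before the flip-top is shut (value of joint fliptop above 0.1 rad and value of joint any of key_blue, key_orange above 0.004 m).
It fails at once if the orange key is pushed in (over 4 mm) before the blue one is in (value of joint key_orange above 0.004 m and value of joint key_blue below 0.0095 m).
It fails at once if the red key is pushed in (over 4 mm) (value of joint key_red above 0.004 m).
It fails at once if the flip-top is lifted wider open (over 1.0 rad) (value of joint fliptop above 1 rad).
It fails at once if the weight or a loose thing nearby is lifted or shifted (over 15 mm) (distance of any of weight_center, bitjar, spool, plier0, plier1, plier2, grabber, tray from where it was at the start of the episode above 0.015 m).
It also fails if it takes over 45 s, if anything falls off the work surface, if the arm or the gripper's body presses on something with over 40 N, if the wrist force passes 120 N, or if a joint passes its speed limit or range.

### The arm

A 6-joint arm with a two-finger parallel gripper is mounted at the origin on the work surface. World frame = base frame: x ahead of the robot, y to its left, z up, the work surface at z = 0. Lengths are in m, angles in rad, forces in N, time in s.
With the tool pointing down it reaches from about 0.25 to 0.725 m from the base axis. Payload 4 kg.
Tool frame: the origin (TCP) lies on the centre line of the jaws, within the pads' length; the fingertips stand 22 mm ahead of it and the grasp point (between the pads) lies 3 mm ahead of it; z points along the fingers, y is the line along which they close (so a half turn about z gives the same grasp; the last joint's range is limited). The gripper opens to 85 mm and grips with 20 to 120 N. Pads are 22 mm wide; open, the fingers measure 114 mm over their backs; the gripper's body (76 mm by 85 mm) begins 54 mm behind the grasp point. The pads swing forward as they close: fully open they stand 13 mm farther back than shut.
Start: joints at [1.202, 0.241, 0.005, 1.335, 0, 1.571], TCP at [0.18, 0.466, 0.253] pointing down, gripper open.
Joint ranges: [-2.72, 2.72], [-1.05, 1.87], [-1.09, 1.28], [-1.99, 2.15], [-1.42, 1.44], [-3.14, 3.14]. Speed limits (rad/s): [2.79, 2.79, 3.14, 3.14, 3.14, 3.14].

### API

Orientations are given as a unit quaternion [x, y, z, w].
In Python, from workcell import bot gives the robot as it stands.
- The arm moves only by the shell command python3 -m inch 'ROWS'. ROWS is JSON, one flat list of numbers, 7 for each row, row after row: the shift along the world's x, y, z in mm, then the turn, a rotation vector about the world's x, y, z in rad, then the opening in per cent of the stroke, from 0 (shut) to 100 (fully open). A call has 1 to 8 rows; each row is the pose to reach, as a shift and turn from the pose commanded when the call began; what a row does not reach only later rows make up. A row lasts 1/12 s, in which the tool goes at most 41.7 mm and 7.16 degrees, less where a joint would pass 70% of its speed; a pose out of reach is approached as far as the arm can. A call with a gripper value outside its range is refused whole. The fingers move at their own pace and stop on an object; the grip force is fixed at half the most. Time passes only in rows, so rows that repeat a pose let the fingers close. It gives the time, the measured TCP pose, the force, the opening and the grip force at its end, in the units of the state.
- bot.get_obs(): the state, without advancing time (a new reading comes with each control period).
- bot.camera(name): name is "scene" or "top"; returns the picture (384x512x3 uint8, blue, green, red); there is no depth.
- bot.camera_info(name): a dict with "intrinsics" (3x3 intrinsics, pixels), "distortion" ([k1, k2, p1, p2, k3] as OpenCV has them; the pictures are not rectified), "camera_from_world" (4x4, takes a point from world to camera coordinates). Camera axes: x right, y down, z forward; pixel columns grow to the right and rows downward; lengths in m; the calibration is good to about 2 mm. A picture is of the moment at which its call begins. camera_info takes no time and is no camera call.
- bot.job_done(): hands the job in; it is judged then, once.
Trained networks look in the newest picture that a camera, given by its name, has taken for a name from the list of things; names that differ only in an ending like _2 or _b are one class to them, and where a whole thing is asked for, a point or a joint stands for the part that bears it (a point fixed in the world has none). Each returns a list of dicts, best first, with "confidence" (0 to 1); they miss things now and then, are a little off and sometimes report something else, mostly with a low value. They report only what shows in the picture. A call takes as long as a camera call.
- bot.silhouettes(camera, target): "mask" (384x512 bool, what is visible of it) and "uv" ([column, row] in pixels, amid what is visible of it).
- bot.spot_point(camera, target): "uv" ([column, row] in pixels: a listed point, or the origin of a listed thing).
The state is a dict: "clock": time; "joint_pos": joint angles; "joint_vel": joint speeds; "tau": joint torques, N m; "eef_pos": TCP position; "tool_rot": TCP orientation; "ft_force": force on the tool from outside, world axes, zero at the start; "ft_torque": the same for the moment, N m; "grip_width": finger opening in m; "grasp_force": force on a finger pad.
Only numpy, scipy, OpenCV 4.12 (cv2) and the standard library are available. Lean on these libraries where they do the work, as an engineer would, in place of code of your own. Each camera call takes 0.05 s, during which the arm holds its last target. There are 200 camera calls.

## Working session

There is one attempt and no reset: what is moved stays moved. The work goes in short steps, Python scripts to look and compute and a shell command to move; the robot and the scene stay as the last step left them, time stands still between calls to the robot, and variables do not carry over. Pictures are saved under pics/ and viewed, at most 10 in all, crops included, and the job is handed in when it is done.

```bash
mkdir -p pics
cat > h.py <<'E'
import numpy as np, cv2
from workcell import bot
def ray(cam,uv):
    i=bot.camera_info(cam);K=np.array(i["intrinsics"]);d=np.array(i["distortion"]);T=np.array(i["camera_from_world"])
    n=cv2.undistortPoints(np.array([[uv]],float),K,d)[0,0]
    R=T[:3,:3];o=-R.T@T[:3,3];v=R.T@np.array([n[0],n[1],1.]);return o,v/np.linalg.norm(v)
def at_z(cam,uv,z):
    o,v=ray(cam,uv);return o+v*(z-o[2])/v[2]
def tri(uvs):
    A=np.zeros((3,3));b=np.zeros(3)
    for c,uv in uvs.items():
        o,v=ray(c,uv);P=np.eye(3)-np.outer(v,v);A+=P;b+=P@o
    return np.linalg.solve(A,b)
E
python3 - <<'E'
from h import *
np.set_printoptions(precision=4,suppress=True)
ims=[]
for c in("scene","top"):
    im=bot.camera(c);cv2.imwrite(f"pics/{c}0.png",im)
    for n in("blue_top","orange_top","red_top","fliptop_edge","fliptop_hinge","dock"):
        r=bot.spot_point(c,n)[:2]
        for q in r: print(c,n,np.round(q["uv"],1),round(q["confidence"],2),at_z(c,q["uv"],{"b":.068,"o":.068,"r":.068,"f":.092,"d":0}[n[0]]))
o=bot.get_obs();print(o["clock"],o["eef_pos"],o["tool_rot"],o["grip_width"])
E
```

```text
scene blue_top [289.1 180.7] 0.61 [ 0.4785 -0.0329  0.068 ]
scene blue_top [240.8 146.6] 0.43 [ 0.5229 -0.3437  0.068 ]
scene orange_top [293.1 195.3] 0.54 [0.5158 0.053  0.068 ]
scene fliptop_edge [204.  206.5] 0.71 [ 0.8355 -0.0006  0.092 ]
scene fliptop_edge [268.6 169.4] 0.62 [ 0.5275 -0.1034  0.092 ]
scene fliptop_hinge [244.8 193.7] 0.82 [ 0.6806 -0.0041  0.092 ]
scene fliptop_hinge [292.6 194.2] 0.42 [0.5333 0.074  0.092 ]
top blue_top [246.8 231.9] 0.63 [ 0.4908 -0.0157  0.068 ]
top blue_top [268.6 199.2] 0.47 [ 0.5944 -0.0835  0.068 ]
top orange_top [231.3 224.6] 0.47 [0.5132 0.0331 0.068 ]
top orange_top [271.8 199.7] 0.2 [ 0.5929 -0.0936  0.068 ]
top red_top [208.4 218.1] 0.56 [0.5329 0.1053 0.068 ]
top fliptop_edge [238.8 189.6] 0.92 [0.6208 0.0104 0.092 ]
top fliptop_hinge [249.3 176.6] 0.85 [ 0.6622 -0.0219  0.092 ]
top dock [239.8 194.1] 0.96 [0.619  0.0095 0.    ]
top dock [211.3 216.6] 0.19 [0.5434 0.1024 0.    ]
0.7 [0.1803 0.4664 0.2534] [0.1834 0.983  0.     0.    ] 0.08536752219950988
```

View pics/scene0.png

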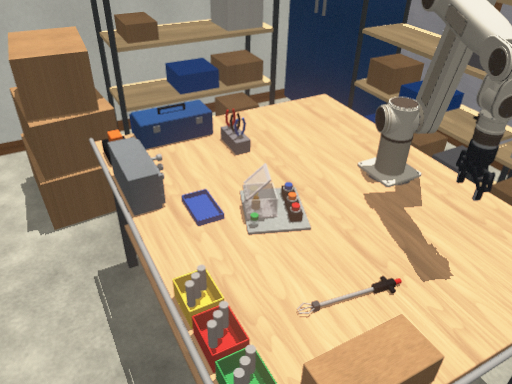

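View pics/top0.png

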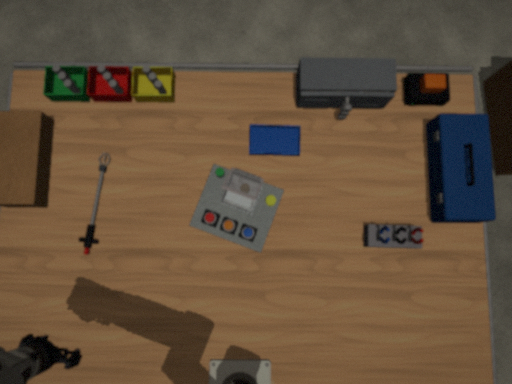

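The top view shows red at (210,218), orange (229,226) and blue (248,232). The cube is at about (240,190), jar (220,172) and spool (271,200). In the scene view blue is at (289,186), orange (292,196) and red (296,207), with the lid tilted up. Next I refine with colour centroids.

Run:
```python
from h import *
np.set_printoptions(precision=4,suppress=True)
exp={"top":{"red":(210,218),"orange":(229,226),"blue":(248,232)},"scene":{"red":(296,207),"orange":(292,196),"blue":(289,186)}}
P={}
for c in exp:
    im=cv2.imread(f"pics/{c}0.png");hsv=cv2.cvtColor(im,cv2.COLOR_BGR2HSV)
    for k,(u,v) in exp[c].items():
        H=hsv[...,0].astype(int);m=(hsv[...,1]>130)&(hsv[...,2]>60)
        m&={"red":(H<6)|(H>172),"orange":(H>=7)&(H<20),"blue":(H>100)&(H<130)}[k]
        w=np.zeros_like(m);w[v-7:v+8,u-8:u+9]=1
        r,q=np.nonzero(m&w);uv=(q.mean(),r.mean());P[c,k]=uv
        print(c,k,len(q),np.round(uv,1),at_z(c,uv,.068 if c=="top" else .063))
for k in exp["top"]: print(k,tri({c:P[c,k] for c in exp}))
a=at_z("top",P["top","red"],.068)-at_z("top",P["top","blue"],.068);print("len",np.linalg.norm(a[:2]),"yaw of dock y",np.arctan2(a[1],a[0])-np.pi/2)
T=cv2.imread("pics/top0.png")[150:260,180:300];S=cv2.imread("pics/scene0.png")[155:240,230:320]
cv2.imwrite("pics/crop.png",np.hstack([cv2.resize(T,(400,367),interpolation=2),cv2.resize(S,(389,367),interpolation=2)]))
```

```text
top red 66 [209.1 216.9] [0.5368 0.1031 0.068 ]
top orange 59 [228.  224.6] [0.513  0.0435 0.068 ]
top blue 48 [247.6 231.7] [ 0.4914 -0.0183  0.068 ]
scene red 63 [295.1 205.9] [0.5396 0.1035 0.063 ]
scene orange 56 [291.7 195.4] [0.5163 0.0453 0.063 ]
scene blue 12 [288.2 184. ] [ 0.4889 -0.0218  0.063 ]
red [0.5381 0.1031 0.0621]
orange [0.5141 0.0434 0.0609]
blue [ 0.4914 -0.0182  0.066 ]
len 0.12960411226489518 yaw of dock y -0.35844092980450326
```

View pics/crop.png

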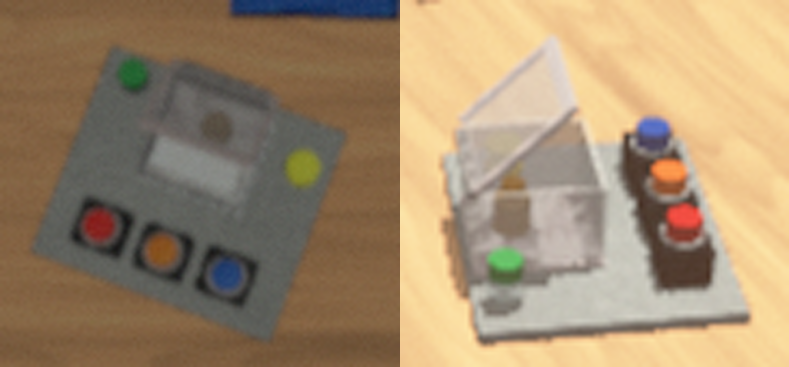

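Blue is at (0.491,-0.018), orange (0.514,0.043) and red (0.537,0.103). The dock yaw is about -0.358, so the hinge is near (0.673,-0.016). The tool is already aligned with the dock, so I move it above the lid with the fingers shut.

```bash
python3 -m inch '[432,-459,0,0,0,0,0, 432,-459,0,0,0,0,0, 432,-459,0,0,0,0,0, 432,-459,0,0,0,0,0, 432,-459,0,0,0,0,0, 432,-459,0,0,0,0,0, 432,-459,0,0,0,0,0, 432,-459,0,0,0,0,0]'
```

```text
clock: 1.37
eef_pos: [0.4098, 0.2219, 0.2536]
tool_rot: [0.183, 0.983, 0.0, 0.0]
ft_force: [0.1, 0.7, -0.6]
grip_width: -0.0002
grasp_force: 0.0
```

```bash
python3 -m inch '[202,-215,0,0,0,0,0, 202,-215,0,0,0,0,0, 202,-215,0,0,0,0,0, 202,-215,0,0,0,0,0, 202,-215,0,0,0,0,0, 202,-215,0,0,0,0,0, 202,-215,0,0,0,0,0, 202,-215,0,0,0,0,0]'
python3 - <<'E'
from h import *
o=bot.get_obs();print(o["eef_pos"],o["ft_force"])
a=bot.camera("top")[140:250,180:300];s=bot.camera("scene")[110:240,220:330]
for n in("fliptop_edge","fliptop_hinge"):print([ (q["uv"],q["confidence"]) for q in bot.spot_point("scene",n)])
cv2.imwrite("pics/c1.png",np.hstack([cv2.resize(a,(400,400)),cv2.resize(s,(400,400))]))
E
```

```text
clock: 2.03
eef_pos: [0.6144, 0.003, 0.2515]
tool_rot: [0.187, 0.982, -0.001, 0.001]
ft_force: [0.1, -0.6, -0.3]
grip_width: -0.0002
grasp_force: 0.0
[0.61440237 0.00300589 0.25150813] [ 0.10057574 -0.64777279 -0.32334008]
[([264.5, 169.2], 0.86)]
[([243.5, 188.7], 0.83)]
```

View pics/c1.png

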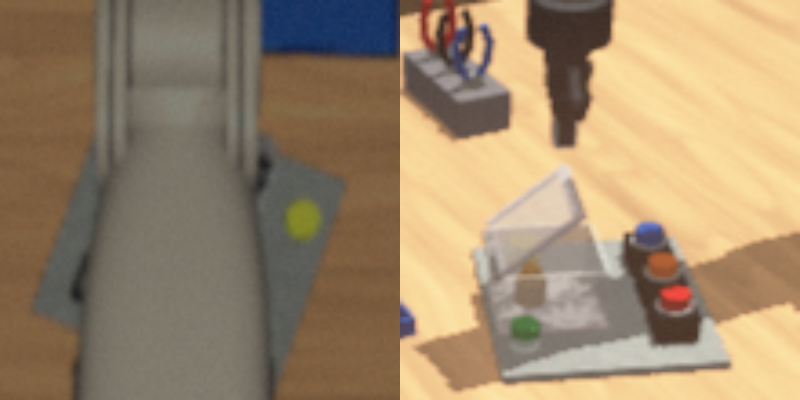

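The tip is above the lid, which is still open, with its edge at crop pixel (568,172). Now I push straight down.

```bash
python3 -m inch '[0,1,-20,0,0,0,0, 0,1,-35,0,0,0,0, 0,1,-45,0,0,0,0, 0,1,-55,0,0,0,0, 0,1,-65,0,0,0,0, 0,1,-73,0,0,0,0, 0,1,-80,0,0,0,0, 0,1,-80,0,0,0,0]'
```

```text
clock: 2.9
eef_pos: [0.6102, 0.0098, 0.1718]
tool_rot: [0.183, 0.983, -0.0, -0.001]
ft_force: [-0.2, -0.0, 0.1]
grip_width: -0.0001
grasp_force: 0.0
```

```bash
python3 -m inch '[-2,0,-8,0,0,0,0, -4,1,-16,0,0,0,0, -6,2,-24,0,0,0,0, -8,3,-31,0,0,0,0, -10,4,-38,0,0,0,0, -12,5,-44,0,0,0,0]'
```

```text
clock: 3.4
eef_pos: [0.5984, 0.0146, 0.1283]
tool_rot: [0.183, 0.983, -0.0, -0.0]
ft_force: [1.2, -0.5, 1.6]
grip_width: -0.0001
grasp_force: 0.5
```

Run:
```python
from h import *
s=bot.camera("scene")[110:240,220:330]
print([ (q["uv"],q["confidence"]) for q in bot.spot_point("scene","fliptop_edge")])
cv2.imwrite("pics/c2.png",cv2.resize(s,(600,600)))
```

```text
[([274.5, 186.3], 0.87)]
```

View pics/c2.png

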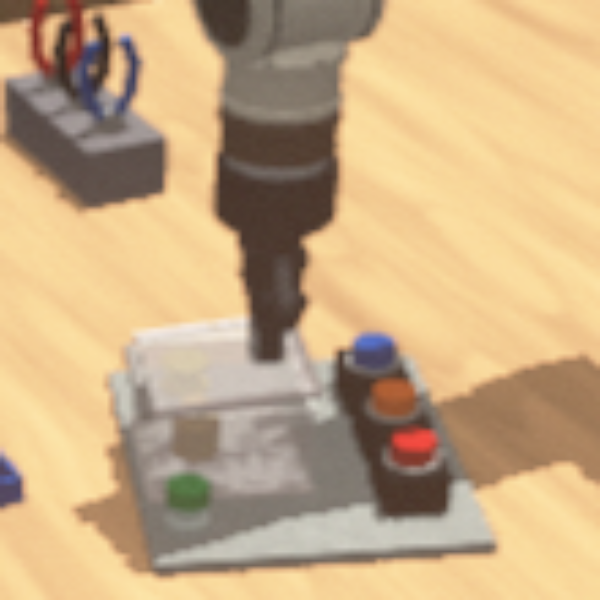

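The lid is nearly level under the fingertip at crop (268,355), so I finish the push.

```bash
python3 -m inch '[-3,1,-4,0,0,0,0, -6,2,-7,0,0,0,0, -9,3,-10,0,0,0,0, -9,3,-12,0,0,0,0, -9,3,-13,0,0,0,0, -9,3,-13,0,0,0,0]'
```

```text
clock: 4.0
eef_pos: [0.589, 0.018, 0.118]
tool_rot: [0.183, 0.983, 0.0, -0.0]
ft_force: [-4.5, 0.2, 9.2]
grip_width: -0.0
grasp_force: 4.8
```

```bash
python3 -m inch '[0,0,-2,0,0,0,0, 0,0,-3,0,0,0,0, 0,0,-3,0,0,0,0, 0,0,-3,0,0,0,0]'
```

```text
clock: 4.33
eef_pos: [0.5891, 0.018, 0.1177]
tool_rot: [0.183, 0.983, 0.001, 0.001]
ft_force: [-9.6, 1.2, 22.3]
grip_width: 0.0
grasp_force: 11.4
```

The force doubles with no travel, so the lid is on its stop. Next I lift and go over the blue key.

```bash
python3 -m inch '[0,0,20,0,0,0,0, 0,0,32,0,0,0,0, -40,-15,32,0,0,0,0, -75,-28,32,0,0,0,0, -98,-37,32,0,0,0,0, -98,-37,32,0,0,0,0, -98,-37,32,0,0,0,0]'
python3 - <<'E'
from h import *
a=bot.camera("top")[140:250,180:300];s=bot.camera("scene")[130:240,220:330]
for n in("fliptop_edge","blue_top"):print(n,[ (np.round(q["uv"],1),q["confidence"]) for q in bot.spot_point("scene",n)])
cv2.imwrite("pics/c3.png",np.hstack([cv2.resize(a,(300,300)),cv2.resize(s,(500,500))[:300] if 0 else cv2.resize(s,(300,300))]))
cv2.imwrite("pics/c3.png",cv2.resize(s,(600,600),interpolation=2))
print(bot.get_obs()["eef_pos"])
E
```

```text
clock: 4.92
eef_pos: [0.4906, -0.0197, 0.1456]
tool_rot: [0.184, 0.983, 0.0, -0.0]
ft_force: [0.4, 0.0, -0.1]
grip_width: -0.0001
grasp_force: 0.0
fliptop_edge [(array([274.1, 185.8]), 0.95)]
blue_top [(array([285.8, 182.2]), 0.53)]
[ 0.4930527  -0.01905983  0.14550584]
```

View pics/c3.png

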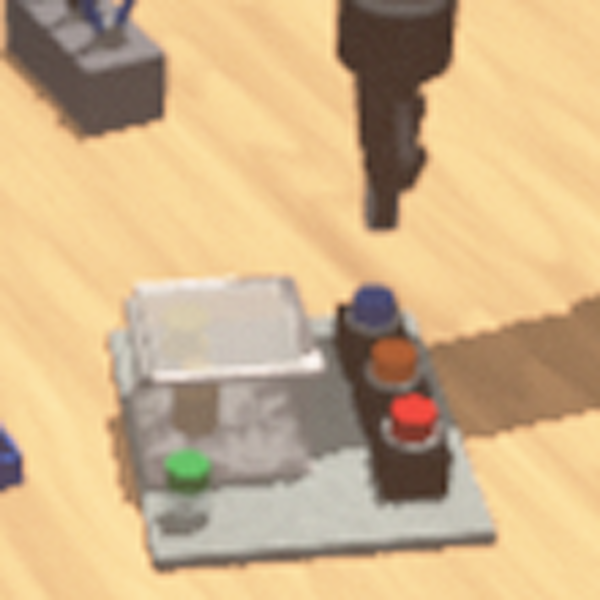

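The lid is level and the tip is above the blue key (crop (381,225) over (374,305)). Now I press blue.

```bash
python3 -m inch '[-2,0,-30,0,0,0,0, -2,0,-48,0,0,0,0, -2,0,-55,0,0,0,0, -2,0,-60,0,0,0,0, -2,0,-64,0,0,0,0, -2,0,-68,0,0,0,0, -2,0,-71,0,0,0,0, -2,0,-71,0,0,0,0]'
```

```text
clock: 5.78
eef_pos: [0.4903, -0.0191, 0.0779]
tool_rot: [0.183, 0.983, 0.0, 0.001]
ft_force: [-9.8, 1.4, 24.0]
grip_width: -0.0003
grasp_force: 12.0
```

The tip is at 0.056 with 24 N, so blue is fully in. Next I lift and move to orange.

```bash
python3 -m inch '[0,0,0,0,0,0,0, 0,0,25,0,0,0,0, 0,0,50,0,0,0,0, 12,32,50,0,0,0,0, 23,62,50,0,0,0,0, 23,62,50,0,0,0,0, 23,62,50,0,0,0,0, 23,62,50,0,0,0,0]'
python3 - <<'E'
from h import *
s=bot.camera("scene")[130:240,220:330]
cv2.imwrite("pics/c4.png",cv2.resize(s,(600,600),interpolation=2))
E
```

```text
clock: 6.45
eef_pos: [0.513, 0.0426, 0.1245]
tool_rot: [0.183, 0.983, -0.0, 0.0]
ft_force: [-0.6, 0.5, -0.1]
grip_width: -0.0
grasp_force: 0.0
```

View pics/c4.png

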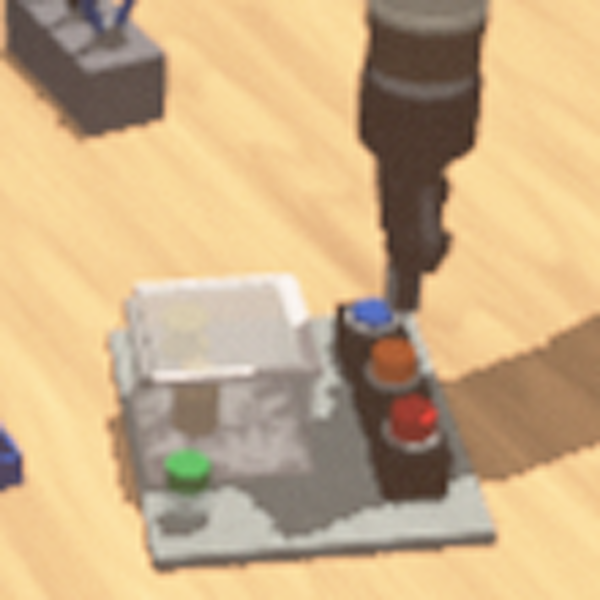

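Blue is visibly lower (crop (372,313)) and the tip is above orange. Now I press orange.

```bash
python3 -m inch '[1,1,-25,0,0,0,0, 1,1,-34,0,0,0,0, 1,1,-39,0,0,0,0, 1,1,-44,0,0,0,0, 1,1,-48,0,0,0,0, 1,1,-51,0,0,0,0, 1,1,-51,0,0,0,0, 1,1,-51,0,0,0,0]'
```

```text
clock: 7.17
eef_pos: [0.5128, 0.0428, 0.0778]
tool_rot: [0.184, 0.983, -0.0, 0.0]
ft_force: [-13.4, -2.1, 32.2]
grip_width: -0.0
grasp_force: 15.9
```

```bash
python3 -m inch '[0,0,0,0,0,0,0, 0,0,25,0,0,0,0, 0,0,60,0,0,0,0, 0,0,100,0,0,0,0, -20,0,120,0,0,0,0, -50,0,120,0,0,0,0, -80,0,120,0,0,0,0, -80,0,120,0,0,0,0]'
python3 - <<'E'
from h import *
s=bot.camera("scene")[130:240,220:330]
cv2.imwrite("pics/c5.png",cv2.resize(s,(600,600),interpolation=2))
E
```

```text
clock: 7.83
eef_pos: [0.4276, 0.0432, 0.193]
tool_rot: [0.183, 0.983, -0.001, -0.003]
ft_force: [-1.6, 0.4, -0.1]
grip_width: -0.0001
grasp_force: 0.0
```

View pics/c5.png

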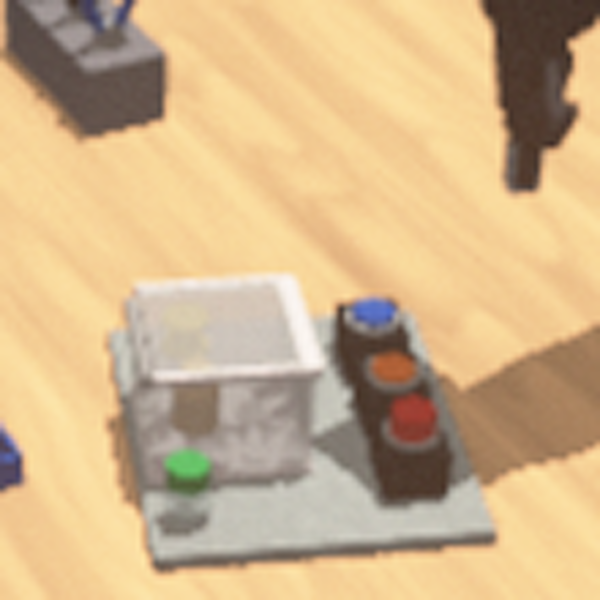

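Blue (372,312) and orange (392,368) are in, red (412,413) is out, the lid is shut, and the arm is clear.

```bash
python3 -c "
from workcell import bot
print(bot.job_done())"
```

```text
the job is handed in; nothing more can be done
None
```

I shut the flip-top, then pushed in the blue key and then the orange key; the red key stayed out, nothing was picked up, and I handed the job in at about 8 s of the 45 s (no verdict was returned).

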